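# Press a label holder home behind the lip of the parts rack

### The job

Press the dispenser's treadle down to its stop and keep it there a moment, so that a label holder is pushed out from under the hood. Then pick the holder up, set it on the ledge of the parts rack and push its tongue under the lip, roughly in the middle, against the hidden spring until its body is fully home, square against the lip. Finish while still holding it there, pressed home in the gripper (let go and the spring would push it out), and do not shove the other things on the bench about.

Things in the scene. Friction and masses are not known exactly. Their poses are not given: they have to be found in the camera images.
- dispenser: Fixed treadle dispenser, steel base 172x134x6 mm. Origin on the bench under the hood's mouth, on the centre line of the raised track (40 mm wide, top 14 mm over the bench); x points into the hood, away from the robot, y left. Grey hood: x 0 to 85, 58 wide, 62 mm high. Open apron of the track: x -75 to 0, with a 6 mm high end stop at its front. Treadle on the hood's right (-y).
- pusher (a joint): Pusher under the hood, coupled to the treadle, m: 0 drawn back, 0.060 at the treadle's stop. It slides the holder about 60 mm towards the robot (-x of the dispenser) and draws back when the treadle springs up; the holder then stays on the apron, clear of the hood, its body's centre about 40 mm in front of the mouth.
- treadle_pad (a point): Where to press: top of the sprung treadle plate (aluminium, 82x50x5 mm, rubber ribs), 14 mm from its free end, 68 mm from its hinge. Released, the plate rises towards the robot at 0.35 rad and the point is about 42 mm over the bench; at the stop it is level and the point is 19 mm over the bench, at x = 14, y = -67 mm in the dispenser's frame.
- treadle (a joint): Treadle angle, rad: 0 released (up), 0.35 pressed to the stop. The spring asks about 3 N at the pad to start and 8 N at the stop.
- label_holder: Grey plastic label holder, about 50 g: hollow body 24 deep (x), 48 wide (y), 36 mm high, paper card in front (-x); a tongue 40 wide, 4 thick sticks out 16 mm behind (+x), flush with the underside. Origin: centre of the body's underside, z up. Grip from above across the cheeks (48 mm, along y). Starts on the track under the hood, front face 8 mm inside the mouth, out of reach.
- lip (a point): Fixed parts rack (board 160x190x18 mm, tray on it, 63 mm high): point on the ledge (board top, 18 mm over the bench) at the front face of the lip, in its middle. x points in under the lip, y left, z up. Ledge: 60 mm towards the robot, 190 wide. Lip: 160 wide, 6 thick, lower edge 8 mm over the ledge. Holder home = its body's back face on the lip: origin at x = -12, z = 0 mm here.
- spring_bar (a joint): Hidden spring bar behind the lip, 100 mm wide, m of travel: 0 free (its face 8 mm behind the lip's front face), about 0.008 when the holder is home. It pushes the holder back with about 3 N at first contact and 6 N when home.
- pen: Bystander: marker pen, 17x135x16 mm, lying near the front edge; origin under its centre.
- driver: Bystander: small black precision screwdriver, 12x116x13 mm, near the front edge; origin under its centre.
- steel_tweezers: Bystander: steel tweezers, 19x120x9 mm, near the front edge; origin under the centre.
- case_box: Bystander: small light grey box, 62x85x28 mm; origin under its centre.
- coffee_mug: Bystander: spotted mug, 82x114x91 mm, at the back; origin under its centre.
- spool: Bystander: solder spool standing upright, 60 mm across, 46 mm high; origin under its centre.

How it is judged (in metres and radians):
On the way, in this order (a step that is already met when the one before it is completed fails the run):
1. the treadle is pressed down to its stop (value of joint treadle above 0.315 rad), for 0.2 s.
2. the holder is picked up from the dispenser in the gripper (contact force between the fingers and label_holder above 1 N and not (contact force between label_holder and dispenser above 0.05 N) and height (world z) of label_holder above 0.03 m), for 0.2 s.
At the end, for the whole second after the job is handed in: Tongue under the lip, body within 3 mm of it, upright (0.12 rad), square (0.1 rad), on the ledge (-4 to +5 mm), within 30 mm of the lip's middle; spring bar in by 5 mm and pushing over 2 N; fingers press the holder over 2 N; at rest (x of label_holder in the frame of lip above -0.015 m and y of label_holder in the frame of lip between -0.03 and 0.03 m and z of label_holder in the frame of lip between -0.004 and 0.005 m and angle between the x axis of label_holder and the x axis of lip, either way round below 0.1 rad and angle between label_holder's own z axis and vertical below 0.12 rad and value of joint spring_bar above 0.005 m and contact force between label_holder and spring_bar above 2 N and contact force between the fingers and label_holder above 2 N and linear speed of label_holder below 0.01 m/s); the arm keeps its last pose, push and grip.
It fails at once if a bystander is moved more than 40 mm (distance of any of pen, driver, steel_tweezers, case_box, coffee_mug, spool from where it was at the start of the episode above 0.04 m).
It also fails if it takes over 54 s, if anything falls off the work surface, if the arm or the gripper's body presses on something with over 40 N, if the wrist force passes 120 N, or if a joint passes its speed limit or range.

### The arm

A 6-joint arm with a two-finger parallel gripper is mounted at the origin on a cart in front of the work surface, level with it; the furniture and walls round the work are solid. World frame = base frame: x ahead of the robot, y to its left, z up, the work surface at z = 0. Lengths are in mm, angles in rad, forces in N, time in s.
With the tool pointing down it reaches from about 350 to 950 mm from the base axis. Payload 17.4 kg.
Tool frame: the origin (TCP) lies midway between the tips of the shut fingers; the grasp point (between the pads) lies 19 mm behind it; z points along the fingers, y is the line along which they close (so a half turn about z gives the same grasp; the last joint's range is limited). The gripper opens to 93 mm and grips with 3 to 60 N. Pads are 15 mm wide; open, the fingers measure 128 mm over their backs; the gripper's body (75 mm by 188 mm) begins 65 mm behind the grasp point.
Start: joints at [-1.185, 0.116, 1.442, -0, 1.584, -0.038], TCP at [277.57, -615.294, 218.646] pointing down, gripper open.
Joint ranges: [-2.83, 2.83], [-0.83, 2.19], [0.07, 2.5], [-1.14, 4.28], [0.01, 3], [-2.97, 2.97]. Speed limits (rad/s): [1.89, 1.89, 2.22, 3.14, 3.14, 3.14].

### API

Orientations are given as [roll, pitch, yaw] about the fixed x, y, z axes, in that order (R = Rz(yaw) Ry(pitch) Rx(roll)).
In Python, from cell import robot, cams, readout gives the robot as it stands (robot), with the cameras (cams) and the readings (readout).
- The arm moves only by the shell command python3 jog.py 'ROWS' [OPENING] [FORCE]. ROWS is a JSON list of rows, 1 to 5 of them, each an object with the fields sx, sy, sz (the shift in fractions of the full range, 1 being 300 mm), spin (a turn about the tool's z in a scale on which 1.0 is 4 rad); a field left out counts as zero; each row is the pose to reach, as a shift and turn from the pose commanded when the command began, along the tool's axes at that moment; what a row does not reach only later rows make up. A row lasts 1/12 s, in which the tool goes at most 41.7 mm and 0.125 rad, less where a joint would pass 70% of its speed; a pose out of reach is approached as far as the arm can. OPENING is the opening from 0.0 (shut) to 1.0 (fully open), set as the command begins (- or left out keeps the last). The fingers move at their own pace and stop on an object; FORCE is the grip in N (left out, the last holds). Time passes only in rows, so rows that do not move let the fingers close. It prints the time, the measured TCP pose, the force, the opening and the grip force at its end. No shift or turn number may pass 1 either way. Input that does not fit is refused with a message, and nothing moves.
- readout.get_state(): the state, without advancing time (a new reading comes with each control period).
- cams.camera(name): name is "scene" or "top" or "wrist"; returns a dict with "pixels" (420x560x3 uint8, red, green, blue), "fx", "fy", "cx", "cy" (pixels), "k1" (the pictures are not rectified: a ray, as slopes to the right and down, at radius r is drawn at 1 + k1 r^2 times it, then the intrinsics apply), "extrinsics" (4x4, takes a point from camera to world coordinates). Camera axes: x right, y up, looking along -z (the intrinsics and any distortion apply to the point x, -y, -z); pixel columns grow to the right and rows downward; lengths in mm; the calibration is good to about 2 mm. A picture is of the moment at which its call begins. There is no depth.
- robot.close_job(): hands the job in; it is judged then, once.
The state is a dict: "time_s": time; "q": joint angles; "qvel": joint speeds; "joint_efforts": joint torques, N m; "ee_pos": TCP position; "eef_rot": TCP orientation; "force": force on the tool from outside, world axes, zero at the start; "wrist_torque": the same for the moment, N m; "grip_width": opening from 0.0 (shut) to 1.0 (fully open); "finger_force": force on a finger pad.
Only numpy, scipy, OpenCV 4.12 (cv2) and the standard library are available. Lean on these libraries where they do the work, as an engineer would, in place of code of your own. Each camera call takes 0.05 s, during which the arm holds its last target. There are 200 camera calls.

## Working session

There is one attempt and no reset: what is moved stays moved. The work goes in short steps, Python scripts to look and compute and a shell command to move; the robot and the scene stay as the last step left them, time stands still between calls to the robot, and variables do not carry over. Pictures are saved under pics/ and viewed, at most 10 in all, crops included, and the job is handed in when it is done.

```bash
ls; mkdir -p pics
cat > h.py <<'E'
import numpy as np, cv2
from cell import robot, cams, readout
def snap(n,f):
    c=cams.camera(n); cv2.imwrite(f'pics/{f}.png',c['pixels'][:,:,::-1]); 
    import pickle; pickle.dump(c,open(f'pics/{f}.pkl','wb')); return c
def load(f):
    import pickle; return pickle.load(open(f'pics/{f}.pkl','rb'))
def ray(c,u,v):
    K=np.array([[c['fx'],0,c['cx']],[0,c['fy'],c['cy']],[0,0,1.]])
    p=cv2.undistortPoints(np.array([[[u,v]]],float),K,np.array([c['k1'],0,0,0.]))[0,0]
    E=np.array(c['extrinsics']); d=E[:3,:3]@np.array([p[0],-p[1],-1]); return E[:3,3],d/np.linalg.norm(d)
def onz(c,u,v,z):
    o,d=ray(c,u,v); return o+d*(z-o[2])/d[2]
def tri(l):
    A=np.zeros((3,3));b=np.zeros(3)
    rs=[ray(*x) for x in l]
    for o,d in rs:
        P=np.eye(3)-np.outer(d,d);A+=P;b+=P@o
    p=np.linalg.solve(A,b); return p,[float(np.linalg.norm((np.eye(3)-np.outer(d,d))@(p-o))) for o,d in rs]
def proj(c,P):
    E=np.array(c['extrinsics']); q=E[:3,:3].T@(np.array(P,float)-E[:3,3]); x,y=q[0]/-q[2],-q[1]/-q[2]
    s=1+c['k1']*(x*x+y*y); return c['cx']+c['fx']*x*s,c['cy']+c['fy']*y*s
E
python3 - <<'E'
from h import *
np.set_printoptions(precision=3,suppress=True)
for n in('scene','top','wrist'):
    c=snap(n,n+'0'); print(n,c['fx'],c['k1'],np.array(c['extrinsics']))
print(readout.get_state())
E
```

```text
cell.py
jog.py
pics
scene 454.32863677471903 0.04809769104856835 [[   0.649    0.322   -0.69  -209.054]
 [  -0.761    0.271   -0.589 -619.319]
 [  -0.003    0.907    0.42   525.584]
 [   0.       0.       0.       1.   ]]
top 496.682998834662 0.05977216189883132 [[  -0.017    0.998   -0.06   435.21 ]
 [  -1.      -0.017   -0.012   -1.248]
 [  -0.013    0.06     0.998 1347.944]
 [   0.       0.       0.       1.   ]]
wrist 344.7523074643148 -0.05275923676406707 [[   0.411    0.868    0.278  355.788]
 [  -0.911    0.392    0.123 -579.624]
 [  -0.002   -0.304    0.953  382.929]
 [   0.       0.       0.       1.   ]]
{'time_s': 0.15, 'q': array([-1.185,  0.116,  1.442, -0.   ,  1.584, -0.038]), 'qvel': array([-0.   , -0.002, -0.   , -0.   , -0.002,  0.001]), 'joint_efforts': array([  0.001, -72.176, -62.295,   0.078,   0.022,  -0.   ]), 'ee_pos': array([ 277.497, -615.149,  218.073]), 'eef_rot': array([-3.141, -0.   ,  0.424]), 'force': array([-0.081, -0.423,  0.259]), 'wrist_torque': array([-0.027, -0.001,  0.03 ]), 'finger_force': 0.0, 'grip_width': 1.004645649593558}
```

View pics/top0.png

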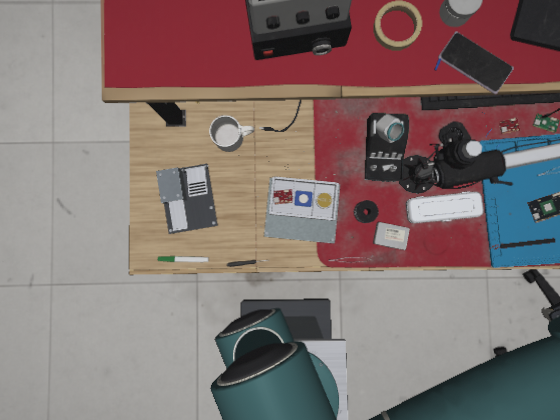

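View pics/scene0.png

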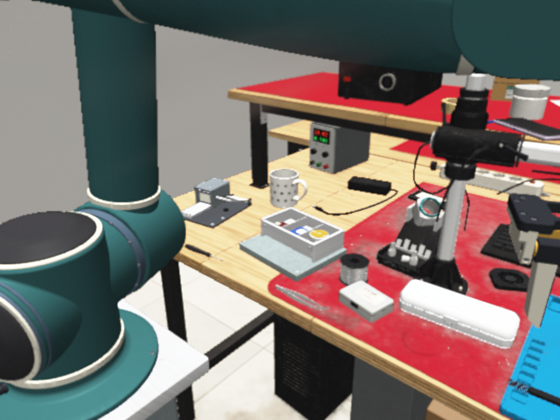

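The top view shows the dispenser at about (188,198): hood at (170,183), treadle with ribs at (197,181), apron at (178,215). The rack is at about (302,210), with its ledge at (300,227) and lip line near row 218. The mug is at (226,132), the pen at (183,260), the driver at (241,263), and the spool at (367,211). The scene view confirms the layout.

Run:
```python
from h import *
np.set_printoptions(precision=1,suppress=True)
c=load('top0');im=c['pixels'][:,:,::-1]
a=cv2.resize(im[150:250,150:350],(800,400),interpolation=cv2.INTER_CUBIC)
s=load('scene0')['pixels'][:,:,::-1]
b=cv2.resize(s[170:280,180:400],(400,200),interpolation=cv2.INTER_CUBIC)
cv2.imwrite('pics/crop1.png',a)
for u,v,z in[(188,198,0),(302,210,18),(300,227,18),(226,132,50),(183,260,8),(241,263,6),(367,211,46),(330,95,300)]:print(u,v,onz(c,u,v,z))
```

```text
188 198 [536.1 259.3   0. ]
302 210 [497.2 -49.6  18. ]
300 227 [451.8 -43.4  18. ]
226 132 [705.2 148.1  50. ]
183 260 [368.9 271.9   8. ]
241 263 [358.  116.6   6. ]
367 211 [ 490.4 -218.2   46. ]
330 95 [ 728.4 -103.6  300. ]
```

View pics/crop1.png

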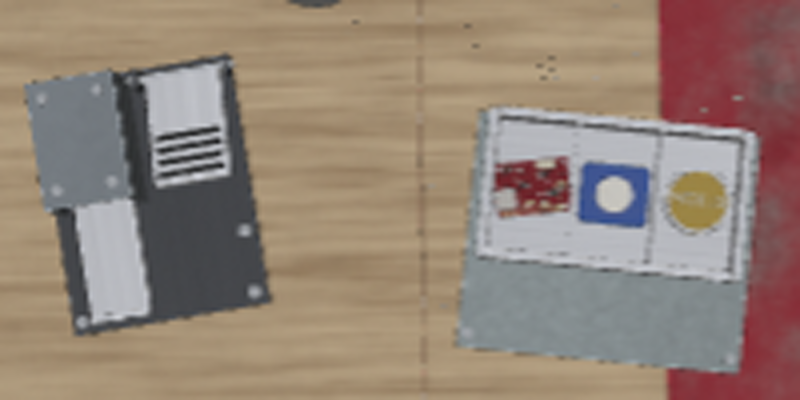

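The crop shows the dispenser at yaw of about +0.155, with the treadle's free end near crop (192,182). The rack is at yaw of about -0.12, with its lip line running crop (475,258)→(742,282). I'll bring the wrist camera over both for close views.

The manual's scale: shifts go in shares of 300 mm and turns go in shares of 4 rad. Converting my numbers, 0.424 rad / 4 = 0.106.

```bash
python3 jog.py '[{"spin": 0.03}, {"spin": 0.06}, {"spin": 0.09}, {"spin": 0.106}]'
python3 jog.py '[{"sx": 0.0333, "sy": -0.1267}, {"sx": 0.0667, "sy": -0.2533}, {"sx": 0.1, "sy": -0.38}, {"sx": 0.1333, "sy": -0.5067}, {"sx": 0.1667, "sy": -0.6333}]'
python3 jog.py '[{"sx": 0.0333, "sy": -0.1267}, {"sx": 0.0667, "sy": -0.2533}, {"sx": 0.1, "sy": -0.38}, {"sx": 0.1333, "sy": -0.5067}, {"sx": 0.1667, "sy": -0.6333}]'
python3 jog.py '[{"sx": 0.0333, "sy": -0.1267}, {"sx": 0.0667, "sy": -0.2533}, {"sx": 0.1, "sy": -0.38}, {"sx": 0.1333, "sy": -0.5067}, {"sx": 0.1667, "sy": -0.6333}]'
python3 jog.py '[{"sx": 0.06, "sy": -0.1}, {"sx": 0.12, "sy": -0.2}, {"sx": 0.18, "sy": -0.3}, {"sx": 0.24, "sy": -0.4}, {"sx": 0.3, "sy": -0.5}]' 0
python3 jog.py '[{}, {}]'
python3 - <<'E'
from h import *
snap('wrist','w1'); print(readout.get_state()['ee_pos'],readout.get_state()['eef_rot'])
E
```

```text
time_s: 0.48
ee_pos: [277.5, -615.2, 218.3]
eef_rot: [-3.141, 0.0, -0.007]
force: [-0.1, -0.2, -0.2]
grip_width: 1.001
finger_force: 0.0
time_s: 0.9
ee_pos: [327.6, -423.5, 218.2]
eef_rot: [-3.141, 0.0, -0.001]
force: [-0.3, -0.7, -0.2]
grip_width: 1.004
finger_force: 0.0
time_s: 1.32
ee_pos: [377.5, -233.5, 218.6]
eef_rot: [3.141, -0.0, -0.001]
force: [1.1, 0.4, 0.3]
grip_width: 1.003
finger_force: 0.0
time_s: 1.73
ee_pos: [427.6, -43.4, 218.8]
eef_rot: [3.141, -0.001, -0.0]
force: [1.2, -0.8, 0.3]
grip_width: 0.999
finger_force: 0.0
time_s: 2.15
ee_pos: [518.2, 106.6, 218.5]
eef_rot: [3.142, -0.0, 0.0]
force: [-0.3, -1.0, -0.6]
grip_width: 0.695
finger_force: 0.0
time_s: 2.32
ee_pos: [517.9, 105.9, 217.9]
eef_rot: [3.141, 0.002, 0.002]
force: [-0.2, -0.1, -0.3]
grip_width: 0.549
finger_force: 0.0
[517.53345644 104.90054923 218.12116311] [3.14124556e+00 1.13542593e-03 9.60632334e-04]
```

View pics/w1.png

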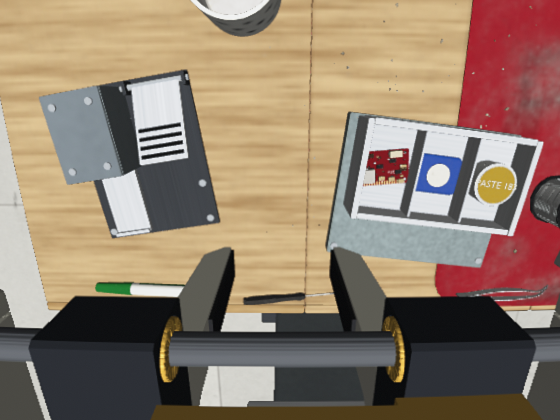

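The wrist view shows the treadle plate's free end at (143,165)–(187,157), the hood top at about (85,140), and the apron end at (113,237). It also shows the ledge front corners at (327,248) and (481,266) and the tray front top edge from (352,217) to (515,237). I'll move 100 mm left for a second view.

Converted, -100 mm / 300 = -0.3333, -66 mm / 300 = -0.22.

```bash
python3 jog.py '[{"sx": 0.0167, "sy": -0.11}, {"sx": 0.0167, "sy": -0.22}, {"sx": 0.0167, "sy": -0.3333}, {"sx": 0.0167, "sy": -0.3333}, {"sx": 0.0167, "sy": -0.3333}]'
python3 - <<'E'
from h import *
snap('wrist','w2'); print(readout.get_state()['ee_pos'],readout.get_state()['eef_rot'])
E
```

```text
time_s: 2.78
ee_pos: [522.3, 204.7, 218.7]
eef_rot: [3.141, 0.0, 0.001]
force: [0.7, 0.2, -0.1]
grip_width: 0.146
finger_force: 0.0
[522.49767147 203.91652812 218.76660485] [ 3.14130387e+00 -1.57494811e-04 -1.20113857e-04]
```

View pics/w2.png

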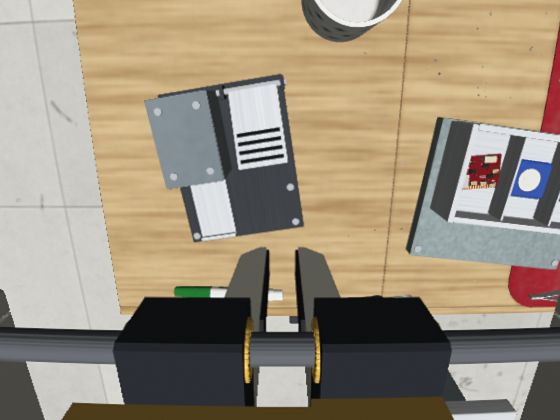

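The second view shows the treadle's free end at (241,169)–(287,162), the base front corners at (194,241) and (303,227), and the rack board's front-left corner at (408,252). I'll refine these corners and triangulate them.

```bash
cat > m.py <<'E'
from h import *
np.set_printoptions(precision=1,suppress=True)
a,b=load('w1'),load('w2')
def ref(c,p,w=3):
    g=cv2.cvtColor(c['pixels'],cv2.COLOR_RGB2GRAY)
    return cv2.cornerSubPix(g,np.array([[p]],np.float32),(w,w),(-1,-1),(3,50,.01))[0,0]
L={'tr_freeL':((143,167),(241,169)),'tr_freeR':((187,158),(287,162)),'tr_hingeR':((183,79),(279,84)),
'base_FR':((219,222),(303,227)),'base_FL':((112,237),(194,241)),'base_BR':((188,71),(283,75)),
'hood_FL':((66,184),(166,188)),'hood_BL':((40,98),(146,101)),
'board_FL':((327,248),(408,252)),'board_BL':((348,113),(438,117)),'tray_FL':((352,217),(448,221)),'tray_BL':((371,116),(472,122))}
for n,(p,q) in L.items():
    p2,q2=ref(a,p),ref(b,q); P,e=tri([(a,*p2),(b,*q2)]); print(n,p2,q2,P,np.array(e))
for n,p in(('board_FR',(481,266)),):
    p2=ref(a,p); print(n,p2,onz(a,*p2,18))
E
python3 m.py
python3 - <<'E'
from h import *
a,b=load('w1')['pixels'],load('w2')['pixels']
A=cv2.resize(a[60:250,30:230],(400,380),interpolation=cv2.INTER_CUBIC);B=cv2.resize(a[90:280,320:520],(400,380),interpolation=cv2.INTER_CUBIC)
cv2.imwrite('pics/crop2.png',np.hstack([A,B])[:,:,::-1])
E
```

```text
tr_freeL [143. 167.] [238.2 169.3] [533.7 250.8  32.8] [1. 1.]
tr_freeR [187.5 157.4] [287.  162.1] [544.4 200.4  43.7] [0. 0.]
tr_hingeR [183.  79.] [279.  84.] [619.7 208.5   9.3] [0.2 0.2]
base_FR [219.7 222. ] [303.2 226.2] [459.7 180.    1. ] [0.3 0.3]
base_FL [112. 237.] [193.4 239.3] [441.4 312.3   1.7] [1. 1.]
base_BR [187.7  72.2] [281.4  73.7] [628.7 206.1  -2. ] [1.6 1.6]
hood_FL [ 66.5 183.8] [165.7 187.5] [521.9 319.2  59.2] [0.4 0.4]
hood_BL [40. 98.] [143.2  99.6] [604.2 334.2  53.4] [0.9 0.9]
board_FL [330.  249.5] [409.2 253.7] [422.3  47.4  -2.2] [0.7 0.7]
board_BL [349.3 110.7] [437.3 116.6] [587.3  33.   -5.4] [0.3 0.3]
tray_FL [350.5 217.1] [447.1 221. ] [488.   38.2  60.5] [0.1 0.1]
tray_BL [368.8 117.5] [473.6 122.6] [585.2  27.8  62. ] [0.5 0.5]
board_FR [479.7 267.1] [ 408.8 -131.9   18. ]
```

View pics/crop2.png

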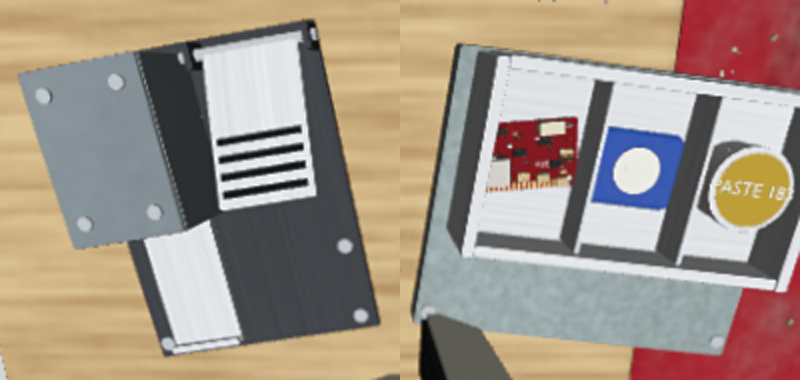

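The crop confirms the edges. In w1 pixels, the tray's front top edge runs (352,217)→(512,236) and the ledge's front edge runs (329,250)→(480,267). The base edges are the front (112,237)→(219,222) and the right (219,222)→(188,71). I'll fit lines to these edges now.

```bash
cat > edge.py <<'E'
from h import *
from scipy.ndimage import map_coordinates
def edge(c,p,q,z,w=4,n=40,lo=.08,hi=.92):
    "world line of an image edge near p-q, lying at height z: end points on it, rms"
    g=cv2.cvtColor(c['pixels'],cv2.COLOR_RGB2GRAY).astype(float); p,q=np.array(p,float),np.array(q,float)
    t=(q-p)/np.linalg.norm(q-p); m=np.array([-t[1],t[0]]); s=np.arange(-w,w+.1,.25); X=[]
    for f in np.linspace(lo,hi,n):
        x=p+f*(q-p)+s[:,None]*m; v=map_coordinates(g,[x[:,1],x[:,0]],order=1); d=np.abs(np.gradient(np.convolve(v,np.ones(3)/3,'same')))[3:-3]
        X.append(onz(c,*x[3+d.argmax()],z)[:2])
    X=np.array(X); k=np.ones(len(X),bool)
    for _ in range(4):
        vx,vy,x0,y0=cv2.fitLine(X[k].astype(np.float32),cv2.DIST_HUBER,0,.01,.01)[:,0]
        r=(X-[x0,y0])@[-vy,vx]; k=np.abs(r)<max(1,2*np.median(np.abs(r)))
    return np.array([x0,y0]),np.array([vx,vy]),r[k].std(),k.sum()
E
cat > m2.py <<'E'
from edge import *
np.set_printoptions(precision=2,suppress=True)
a,b=load('w1'),load('w2')
def show(n,c,p,q,z):
    o,d,r,k=edge(c,p,q,z); d=d*np.sign(d[np.abs(d).argmax()]); nn=np.array([d[1],-d[0]]) if abs(d[1])>abs(d[0]) else np.array([-d[1],d[0]])
    print(n,'z',z,'pt',o,'yaw',np.arctan2(nn[1],nn[0]) if abs(d[1])>abs(d[0]) else np.arctan2(d[1],d[0]),'off',o@nn,'rms',round(r,2),k)
for nm,c,l in(('w1',a,[('trayF',(352,217),(512,236),61),('trayF',(352,217),(512,236),63),('ledgeF',(335,250.5),(480,267),18),('boardL',(349,113),(330,240),18),('baseF',(112,237),(219,222),6),('baseR',(219,222),(189,74),6),('trFree',(143,165),(187,157.5),44),('trR',(187,157),(181,80),30),('hoodF?',(66,184),(121,172),62),('hoodL',(40,98),(66,184),62),('trackL',(101,182),(112,232),14),('trackR',(137,172),(149,230),14)]),
 ('w2',b,[('trayF',(449,221),(555,232),61),('trayF',(449,221),(555,232),63),('ledgeF',(412,253),(556,268),18),('boardL',(438,120),(409,250),18),('baseF',(194,241),(303,227),6),('baseR',(303,226),(284,77),6),('trFree',(241,169),(287,162),44),('trR',(287,161),(281,86),30),('hoodF?',(166,188),(222,179),62),('hoodL',(146,101),(166,188),62),('trackL',(191,190),(202,235),14),('trackR',(225,182),(236,232),14)])):
    for x in l: show(nm+' '+x[0],c,*x[1:])
E
python3 m2.py
```

```text
w1 trayF z 61 pt [476.8  -58.18] yaw -0.11453482 off 480.32376 rms 0.29 40
w1 trayF z 63 pt [477.59 -57.15] yaw -0.114534944 off 480.9914 rms 0.29 40
w1 ledgeF z 18 pt [419.19 -38.46] yaw -0.11909827 off 420.7851 rms 0.35 34
w1 boardL z 18 pt [524.71  45.46] yaw -0.08302288 off 88.81729 rms 0.71 30
w1 baseF z 6 pt [451.08 249.49] yaw 0.1377525 off 481.06247 rms 0.47 32
w1 baseR z 6 pt [547.   191.78] yaw 0.15310095 off 106.120224 rms 0.28 40
w1 trFree z 44 pt [541.01 223.23] yaw 0.14656124 off 567.8078 rms 0.22 40
w1 trR z 30 pt [585.26 206.11] yaw 0.052664515 off 175.01497 rms 0.31 36
w1 hoodF? z 62 pt [525.65 289.03] yaw 0.16274233 off 565.5326 rms 0.31 40
w1 hoodL z 62 pt [565.18 324.1 ] yaw 0.15665706 off 231.949 rms 0.21 40
w1 trackL z 14 pt [483.57 306.78] yaw -0.09695591 off 352.1504 rms 1.46 30
w1 trackR z 14 pt [490.55 263.21] yaw 0.15215725 off 185.81488 rms 0.26 40
w2 trayF z 61 pt [482.11 -12.63] yaw -0.11523004 off 480.3636 rms 0.26 33
w2 trayF z 63 pt [482.89 -11.27] yaw -0.11523004 off 480.98395 rms 0.26 33
w2 ledgeF z 18 pt [419.76 -32.4 ] yaw -0.11534079 off 420.69833 rms 0.37 40
w2 boardL z 18 pt [520.13  49.63] yaw -0.048275404 off 74.674126 rms 1.39 32
w2 baseF z 6 pt [454.93 229.27] yaw 0.10655912 off 476.73114 rms 0.68 31
w2 baseR z 6 pt [547.75 193.29] yaw 0.15505499 off 106.380554 rms 0.28 40
w2 trFree z 44 pt [540.91 222.33] yaw 0.15452118 off 568.68134 rms 0.24 40
w2 trR z 30 pt [575.71 204.52] yaw 0.14152597 off 121.26621 rms 0.27 36
w2 hoodF? z 62 pt [525.56 291.64] yaw 0.15935606 off 565.1788 rms 0.31 38
w2 hoodL z 62 pt [564.04 324.36] yaw 0.1539983 off 233.99988 rms 0.22 40
w2 trackL z 14 pt [481.44 302.94] yaw 0.1534613 off 225.78236 rms 0.25 40
w2 trackR z 14 pt [485.55 262.77] yaw 0.16199261 off 181.01962 rms 0.3 40
```

The measurements agree with the sizes given:
- **Rack:** yaw -0.115. The tray front is 60.1 mm behind the ledge front, and the tray height measures 61 mm.
- **Dispenser:** yaw 0.154, origin (526,289). The track measures 40.4 mm wide, and the treadle's free end is at x=4.8 mm (5.0 expected).

Next is the treadle pad at world (552,225).

Converted, 158 mm / 300 = 0.5267, 152 mm / 300 = 0.5067, -0.154 rad / 4 = -0.0385.

```bash
python3 jog.py '[{"sx": 0.0333, "sy": -0.0233, "sz": 0.1267, "spin": -0.02}, {"sx": 0.0667, "sy": -0.0467, "sz": 0.2533, "spin": -0.0385}, {"sx": 0.0967, "sy": -0.07, "sz": 0.38, "spin": -0.0385}, {"sx": 0.0967, "sy": -0.07, "sz": 0.5067, "spin": -0.0385}, {"sx": 0.0967, "sy": -0.07, "sz": 0.5267, "spin": -0.0385}]' 0
python3 jog.py '[{}, {}, {}]'
python3 jog.py '[{"sz": 0.0267}, {"sz": 0.0533}, {"sz": 0.0667}]'
```

```text
time_s: 3.25
ee_pos: [549.3, 223.1, 54.2]
eef_rot: [3.14, 0.008, 0.152]
force: [-0.8, -1.2, -1.8]
grip_width: 0.005
finger_force: 0.0
time_s: 3.5
ee_pos: [553.0, 225.4, 63.9]
eef_rot: [-3.141, -0.004, 0.153]
force: [-0.5, -0.1, 0.6]
grip_width: 0.005
finger_force: 0.0
time_s: 3.75
ee_pos: [551.7, 225.6, 40.5]
eef_rot: [-3.141, -0.0, 0.154]
force: [-3.4, 0.1, 5.6]
grip_width: 0.004
finger_force: 2.4
```

Converted, 19 mm / 300 = 0.0633, 16 mm / 300 = 0.0533.

```bash
python3 jog.py '[{"sz": 0.0133}, {"sz": 0.0267}, {"sx": -0.0033, "sz": 0.04}, {"sx": -0.0033, "sz": 0.0533}, {"sx": -0.0067, "sz": 0.0633}]'
python3 jog.py '[{"sz": 0.0033}, {"sz": 0.0067}, {"sz": 0.01}, {"sz": 0.01}]'
```

```text
time_s: 4.17
ee_pos: [550.1, 225.5, 21.8]
eef_rot: [-3.142, -0.001, 0.154]
force: [3.9, -1.0, 8.1]
grip_width: 0.004
finger_force: 3.9
time_s: 4.5
ee_pos: [550.0, 225.5, 19.0]
eef_rot: [-3.142, -0.001, 0.154]
force: [-1.3, -1.4, 7.3]
grip_width: 0.001
finger_force: 3.5
```

Converted, 2 mm / 300 = 0.0067, 1 mm / 300 = 0.0033.

```bash
python3 jog.py '[{"sz": 0.0033}, {"sz": 0.0067}, {"sz": 0.0067}, {"sz": 0.0067}, {"sz": 0.0067}]'
```

```text
time_s: 4.92
ee_pos: [550.1, 225.5, 18.3]
eef_rot: [-3.142, -0.001, 0.154]
force: [-8.5, -3.1, 20.0]
grip_width: 0.005
finger_force: 10.3
```

Converted, -7 mm / 300 = -0.0233, -3 mm / 300 = -0.01.

```bash
python3 jog.py '[{}, {}, {}, {"sz": -0.01}, {"sz": -0.0233}]'
python3 jog.py '[{"sz": -0.02}, {"sz": -0.0467}, {"sz": -0.1}, {"sz": -0.2167}, {"sz": -0.3333}]'
python3 jog.py '[{"sx": -0.0333, "sy": -0.04, "sz": -0.0667}, {"sx": -0.0833, "sy": -0.1, "sz": -0.1333}, {"sx": -0.1333, "sy": -0.16, "sz": -0.1667}, {"sx": -0.18, "sy": -0.2233, "sz": -0.2}, {"sx": -0.18, "sy": -0.2233, "sz": -0.2}]' 1
python3 jog.py '[{}, {}, {}]'
python3 - <<'E'
from h import *
snap('wrist','w3'); snap('top','t3');print(readout.get_state()['ee_pos'],readout.get_state()['eef_rot'])
E
```

```text
time_s: 5.33
ee_pos: [550.3, 225.5, 24.2]
eef_rot: [-3.142, -0.001, 0.154]
force: [4.1, 0.2, 4.4]
grip_width: 0.01
finger_force: 2.2
time_s: 5.75
ee_pos: [548.6, 225.0, 123.7]
eef_rot: [3.141, 0.003, 0.154]
force: [0.4, 0.3, 1.3]
grip_width: 0.006
finger_force: 0.0
time_s: 6.17
ee_pos: [484.3, 285.5, 186.3]
eef_rot: [-3.14, -0.002, 0.156]
force: [0.4, 0.1, 0.5]
grip_width: 0.315
finger_force: 0.0
time_s: 6.42
ee_pos: [486.3, 282.7, 183.0]
eef_rot: [3.141, 0.001, 0.153]
force: [-0.4, 0.2, -0.2]
grip_width: 0.53
finger_force: 0.0
[486.41020181 282.64770193 182.95669023] [3.14114147e+00 1.08682318e-03 1.52927473e-01]
```

View pics/w3.png

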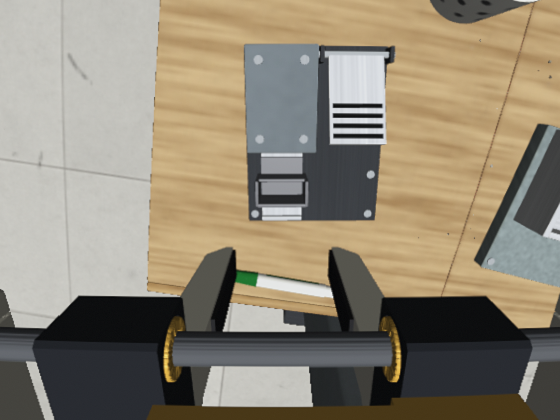

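The holder is out on the apron, square to the track. Its body spans about (256,180)–(308,206), with the tongue behind it at (262,155)–(302,176). I'll triangulate the body's top with a second view from closer, on the way down.

Converted, 80 mm / 300 = 0.2667, 40 mm / 300 = 0.1333.

```bash
python3 jog.py '[{"sz": 0.1333}, {"sz": 0.2667}, {"sz": 0.2667}, {"sz": 0.2667}, {"sz": 0.2667}]'
python3 - <<'E'
from h import *
np.set_printoptions(precision=1,suppress=True)
c=snap('wrist','w4'); print(readout.get_state()['ee_pos'],readout.get_state()['eef_rot'])
a=load('w3')
for u,v in((256,180),(308,180),(256,206),(308,206)):print(onz(a,u,v,50))
A=cv2.resize(a['pixels'][140:230,230:330],(400,360),interpolation=cv2.INTER_CUBIC)
B=cv2.resize(c['pixels'][130:310,190:390],(400,360),interpolation=cv2.INTER_CUBIC)
cv2.imwrite('pics/crop4.png',np.hstack([A,B])[:,:,::-1])
E
```

```text
time_s: 6.93
ee_pos: [486.9, 283.4, 105.7]
eef_rot: [-3.141, -0.001, 0.153]
force: [0.3, 0.8, -0.4]
grip_width: 0.97
finger_force: 0.0
[487.2 283.6 106.3] [-3.1 -0.   0.2]
[496.4 308.1  50. ]
[503.5 262.5  50. ]
[472.4 304.9  50. ]
[479.6 258.3  50. ]
```

View pics/crop4.png

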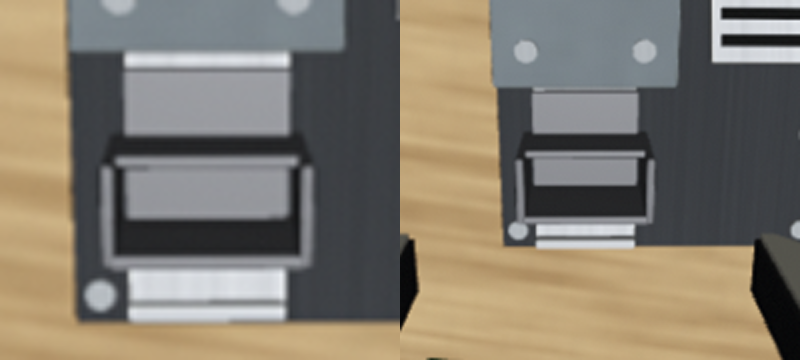

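In the crops, the body rim's front corners are at (255.8,207) and (308.3,207) in the far view, and at (248.5,241) and (317,241.5) in the near one.

Run:
```python
from h import *
np.set_printoptions(precision=1,suppress=True)
a,c=load('w3'),load('w4')
q=[]
for n,p,r in(('FL',(255.8,207),(248.5,241)),('FR',(308.3,207),(317,241.5)),('BL',(256.5,178.8),(251,205)),('BR',(307.5,178.8),(315,205))):
    P,e=tri([(a,*p),(c,*r)]); P1,P2=onz(a,*p,50),onz(c,*r,50); q.append(P2); print(n,P,e,P1,P2)
m=np.mean(q,0);print('centre',m)
t=np.array([np.cos(.1535),np.sin(.1535)]);ty=np.array([t[1],-t[0]])
s=readout.get_state()['ee_pos'];d=(m-s)[:2];print('tool dx,dy',d@t,d@ty,s)
d=np.array([486.4,283])-s[:2];print('expected',d@t,d@ty)
```

```text
FL [468.1 305.5  40.1] [0.229674611619677, 0.22967461161969194] [471.4 305.   50. ] [472.6 305.3  50. ]
FR [476.3 256.8  42.4] [0.01002076143475731, 0.010020761434872877] [478.7 257.8  50. ] [479.5 258.2  50. ]
BL [493.2 308.1  32.7] [0.3720121687980109, 0.37201216879784343] [497.6 307.8  50. ] [498.9 306.9  50. ]
BR [500.3 261.5  32.1] [0.35804114102402435, 0.35804114102394147] [504.5 263.1  50. ] [505.5 264.4  50. ]
centre [489.1 283.7  50. ]
tool dx,dy 1.9109750848689548 0.17032884796261646 [487.2 283.6 106.3]
expected -0.8755223128121258 0.4714662127076982
```

The near-view rim width is 47.6 mm (48 expected), so the 50 mm rim height holds, and the centre is within 2 mm of the TCP. Descending to grasp.

Converted, 89 mm / 300 = 0.2967, 85 mm / 300 = 0.2833.

```bash
python3 jog.py '[{"sx": 0.0033, "sz": 0.1}, {"sx": 0.0033, "sz": 0.1833}, {"sx": 0.0033, "sz": 0.25}, {"sx": 0.0033, "sz": 0.2833}, {"sx": 0.0033, "sz": 0.2967}]' 1
python3 jog.py '[{}, {}]'
python3 jog.py '[{}, {}, {}, {}, {}]' 0 30
python3 jog.py '[{}, {}, {}, {}]' 0 30
```

```text
time_s: 7.4
ee_pos: [487.4, 283.5, 14.9]
eef_rot: [-3.142, -0.0, 0.154]
force: [0.9, 0.2, -0.1]
grip_width: 1.001
finger_force: 0.0
time_s: 7.57
ee_pos: [488.0, 283.9, 16.5]
eef_rot: [-3.141, -0.002, 0.154]
force: [-0.1, 0.3, 0.6]
grip_width: 0.999
finger_force: 0.0
time_s: 7.98
ee_pos: [487.2, 283.5, 14.9]
eef_rot: [-3.141, -0.0, 0.154]
force: [0.7, 1.2, -0.3]
grip_width: 0.692
finger_force: 0.0
time_s: 8.32
ee_pos: [487.1, 283.4, 14.6]
eef_rot: [3.142, 0.0, 0.154]
force: [-1.0, -0.3, 1.4]
grip_width: 0.517
finger_force: 30.0
```

Converted, -110 mm / 300 = -0.3667, -90 mm / 300 = -0.3.

```bash
python3 jog.py '[{"sz": -0.0333}, {"sz": -0.1}, {"sz": -0.2}, {"sz": -0.3}, {"sz": -0.3667}]'
python3 jog.py '[{}, {}, {}, {}]'
python3 jog.py '[{"sx": -0.0333, "sy": 0.1033}, {"sx": -0.0667, "sy": 0.2067}, {"sx": -0.1, "sy": 0.31}, {"sx": -0.13, "sy": 0.4133}, {"sx": -0.16, "sy": 0.5167}]'
python3 jog.py '[{"sx": -0.0333, "sy": 0.1033, "spin": 0.025}, {"sx": -0.0667, "sy": 0.2067, "spin": 0.05}, {"sx": -0.1, "sy": 0.31, "spin": 0.0673}, {"sx": -0.13, "sy": 0.4133, "spin": 0.0673}, {"sx": -0.16, "sy": 0.5167, "spin": 0.0673}]'
python3 jog.py '[{}, {}, {}, {}]'
python3 - <<'E'
from h import *
snap('wrist','w5'); snap('scene','s5'); snap('top','t5');s=readout.get_state();print(s['ee_pos'],s['eef_rot'])
c=load('w5')['pixels']
cv2.imwrite('pics/w5b.png',c[:,:,::-1])
E
```

```text
time_s: 8.73
ee_pos: [487.6, 283.6, 128.3]
eef_rot: [-3.141, -0.002, 0.154]
force: [-0.3, -0.4, -0.8]
grip_width: 0.512
finger_force: 30.0
time_s: 9.07
ee_pos: [486.6, 283.2, 123.4]
eef_rot: [3.141, 0.002, 0.154]
force: [-0.3, -0.3, -0.6]
grip_width: 0.516
finger_force: 30.0
time_s: 9.48
ee_pos: [462.5, 121.6, 123.5]
eef_rot: [3.141, 0.002, 0.154]
force: [-0.4, 0.0, -1.4]
grip_width: 0.518
finger_force: 30.0
time_s: 9.9
ee_pos: [438.8, -39.0, 123.7]
eef_rot: [-3.142, 0.001, -0.116]
force: [0.3, -0.5, -1.3]
grip_width: 0.516
finger_force: 30.0
time_s: 10.23
ee_pos: [439.7, -36.8, 124.2]
eef_rot: [-3.141, 0.001, -0.114]
force: [0.0, 0.5, -1.0]
grip_width: 0.514
finger_force: 30.0
[439.78968829 -36.74068684 124.4306006 ] [-3.14148983e+00  4.63356262e-04 -1.13681064e-01]
```

View pics/w5.png

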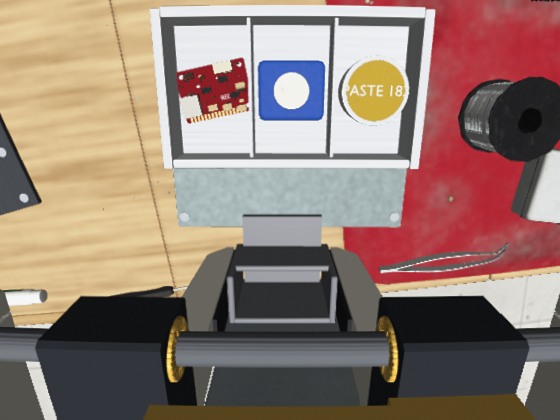

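The holder is held squarely: the tongue tip edge runs (243,215)–(322,215). Ahead of it are the tray front edge near row 166 and the ledge corners at (176,226) and (405,226). I'll re-measure the lip and the tongue from this view.

Run:
```python
from edge import *
np.set_printoptions(precision=2,suppress=True)
c=load('w5');s=np.array([439.8,-36.8,124.3])
R=lambda y:np.array([[np.cos(y),np.sin(y)],[-np.sin(y),np.cos(y)]])
def yaw(d): d=d*np.sign(d[1]); return np.arctan2(-d[0],d[1])
for n,p,q,z in(('trayF',(165,167),(418,167),62),('ledgeF',(180,226.5),(400,226.5),18),('tip',(244,215),(321,215),126),):
    o,d,r,k=edge(c,p,q,z,w=5); y=yaw(d); print(n,'yaw',y,'x in rack frame',R(-.115)@o,r,k)
print('TCP rack frame',R(-.115)@s[:2])
for n,u,v,z in(('trayL',164,166,62),('trayR',418,166,62),('ledgeL',175,226,18),('ledgeR',406,226,18),('tipL',243,215,126),('tipR',322,215,126)):print(n,R(-.115)@onz(c,u,v,z)[:2])
```

```text
trayF yaw -0.11372097 x in rack frame [480.45   7.94] 0.04071099884450109 40
ledgeF yaw -0.10679623 x in rack frame [420.57  -6.17] 0.3123185185301546 23
tip yaw -0.11404463 x in rack frame [469.58  14.35] 0.0007308079949216187 40
TCP rack frame [441.12  13.91]
trayL [481.52  93.98]
trayR [481.74 -76.87]
ledgeL [421.23 105.22]
ledgeR [421.38 -90.55]
tipL [469.29  34.25]
tipR [469.33  -5.38]
```

The tongue tip is 28.4 mm ahead of the TCP (28 expected), and the yaws match. The rack's middle is 6 mm to the right of the holder, so I'll shift that and descend.

Converted, 100 mm / 300 = 0.3333, 96 mm / 300 = 0.32.

```bash
python3 jog.py '[{"sy": 0.01, "sz": 0.1}, {"sy": 0.02, "sz": 0.2}, {"sy": 0.02, "sz": 0.2833}, {"sy": 0.02, "sz": 0.32}, {"sy": 0.02, "sz": 0.3333}]'
python3 jog.py '[{}, {}, {}, {}]'
python3 jog.py '[{"sz": 0.0033}, {"sz": 0.0067}, {"sz": 0.0067}]'
python3 jog.py '[{"sz": 0.0033}, {"sz": 0.0033}, {"sz": 0.0033}]'
```

```text
time_s: 10.8
ee_pos: [438.2, -43.0, 22.9]
eef_rot: [-3.141, 0.003, -0.114]
force: [-0.3, 0.5, -1.3]
grip_width: 0.512
finger_force: 30.0
time_s: 11.13
ee_pos: [439.8, -43.6, 26.0]
eef_rot: [3.142, -0.002, -0.115]
force: [-0.1, 0.2, -0.7]
grip_width: 0.516
finger_force: 30.0
time_s: 11.38
ee_pos: [439.1, -43.6, 22.7]
eef_rot: [-3.142, -0.0, -0.115]
force: [0.4, 0.6, -1.5]
grip_width: 0.512
finger_force: 30.0
time_s: 11.63
ee_pos: [439.0, -43.6, 21.6]
eef_rot: [3.142, 0.0, -0.115]
force: [-0.9, 0.3, -1.1]
grip_width: 0.514
finger_force: 30.0
```

Converted, 1 mm / 300 = 0.0033.

```bash
python3 jog.py '[{"sz": 0.0033}, {"sz": 0.0033}, {"sz": 0.0033}]'
python3 jog.py '[{"sz": 0.0033}, {"sz": 0.0033}, {"sz": 0.0033}, {"sz": 0.0033}]'
python3 jog.py '[{"sz": 0.0033}, {"sz": 0.0033}, {"sz": 0.0033}, {"sz": 0.0033}]'
```

```text
time_s: 11.88
ee_pos: [439.0, -43.6, 20.5]
eef_rot: [3.142, 0.0, -0.115]
force: [-0.3, -0.6, -0.3]
grip_width: 0.515
finger_force: 30.0
time_s: 12.22
ee_pos: [439.1, -43.6, 19.6]
eef_rot: [3.142, 0.0, -0.115]
force: [0.2, -0.3, -1.1]
grip_width: 0.516
finger_force: 30.0
time_s: 12.55
ee_pos: [439.0, -43.6, 18.6]
eef_rot: [-3.142, 0.0, -0.115]
force: [-0.4, -0.4, -1.1]
grip_width: 0.516
finger_force: 30.0
```

Converted, 0.5 mm / 300 = 0.0017.

```bash
python3 jog.py '[{"sz": 0.0017}, {"sz": 0.0017}, {"sz": 0.0017}]'
python3 jog.py '[{"sz": 0.0017}, {"sz": 0.0017}, {"sz": 0.0017}]'
python3 jog.py '[{"sz": 0.0017}, {"sz": 0.0017}, {"sz": 0.0017}]'
```

```text
time_s: 12.8
ee_pos: [439.1, -43.6, 18.6]
eef_rot: [3.142, 0.0, -0.115]
force: [-4.6, 0.3, 7.2]
grip_width: 0.516
finger_force: 30.0
time_s: 13.05
ee_pos: [439.1, -43.6, 18.6]
eef_rot: [3.142, 0.0, -0.115]
force: [-8.4, 1.9, 15.1]
grip_width: 0.515
finger_force: 30.0
time_s: 13.3
ee_pos: [439.1, -43.6, 18.6]
eef_rot: [3.142, 0.0, -0.115]
force: [-13.7, 2.7, 22.1]
grip_width: 0.513
finger_force: 30.0
```

The holder is on the ledge (contact at TCP z 18.6). I'll relieve the load and slide it in.

Converted, 14 mm / 300 = 0.0467, 10 mm / 300 = 0.0333.

```bash
python3 jog.py '[{"sz": -0.0053}, {"sz": -0.0053}, {"sx": 0.0167, "sz": -0.0053}, {"sx": 0.0333, "sz": -0.0053}, {"sx": 0.0467, "sz": -0.0053}]'
python3 jog.py '[{"sx": 0.0067}, {"sx": 0.0133}, {"sx": 0.0167}, {"sx": 0.0167}]'
python3 jog.py '[{"sx": 0.0033}, {"sx": 0.01}, {"sx": 0.0133}, {"sx": 0.0133}]'
```

```text
time_s: 13.72
ee_pos: [453.5, -45.3, 18.6]
eef_rot: [-3.142, 0.0, -0.115]
force: [-2.2, 0.2, 2.9]
grip_width: 0.514
finger_force: 30.0
time_s: 14.05
ee_pos: [458.0, -45.8, 18.6]
eef_rot: [3.142, 0.0, -0.115]
force: [-0.9, -0.2, 0.7]
grip_width: 0.51
finger_force: 30.0
time_s: 14.38
ee_pos: [461.6, -46.2, 18.7]
eef_rot: [-3.142, 0.001, -0.115]
force: [-4.2, 0.5, 3.0]
grip_width: 0.517
finger_force: 30.0
```

Converted, 3 mm / 300 = 0.01, 2 mm / 300 = 0.0067.

```bash
python3 jog.py '[{"sx": 0.0033}, {"sx": 0.0067}, {"sx": 0.01}, {"sx": 0.01}]'
python3 jog.py '[{"sx": 0.0017}, {"sx": 0.0033}, {"sx": 0.0033}, {"sx": 0.0033}]'
python3 jog.py '[{"sx": 0.0017}, {"sx": 0.0033}, {"sx": 0.0033}, {"sx": 0.0033}]'
```

```text
time_s: 14.72
ee_pos: [464.4, -46.5, 18.6]
eef_rot: [3.142, 0.001, -0.115]
force: [-6.5, 0.3, 4.8]
grip_width: 0.516
finger_force: 30.0
time_s: 15.05
ee_pos: [465.2, -46.6, 18.7]
eef_rot: [3.142, 0.002, -0.115]
force: [-8.4, 1.3, 5.4]
grip_width: 0.514
finger_force: 30.0
time_s: 15.38
ee_pos: [465.9, -46.7, 18.7]
eef_rot: [3.142, 0.002, -0.115]
force: [-12.3, 0.9, 8.1]
grip_width: 0.514
finger_force: 30.0
```

Converted, 1 mm / 300 = 0.0033, 0.5 mm / 300 = 0.0017.

```bash
python3 jog.py '[{"sx": 0.0017}, {"sx": 0.0033}, {"sx": 0.0033}, {"sx": 0.0033}]'
python3 jog.py '[{"sx": 0.0017}, {"sx": 0.0033}, {"sx": 0.0033}, {"sx": 0.0033}]'
python3 - <<'E'
from h import *
c=snap('wrist','w6')['pixels'];s=readout.get_state();print(s['ee_pos'],s['eef_rot'],s['force'],s['finger_force'])
cv2.imwrite('pics/w6c.png',cv2.resize(c[140:350,170:420],(750,600),interpolation=cv2.INTER_CUBIC)[:,:,::-1])
E
```

```text
time_s: 15.72
ee_pos: [466.0, -46.7, 18.7]
eef_rot: [3.142, 0.005, -0.115]
force: [-23.6, 2.2, 15.7]
grip_width: 0.512
finger_force: 30.0
time_s: 16.05
ee_pos: [466.3, -46.7, 18.5]
eef_rot: [3.142, 0.007, -0.115]
force: [-30.0, 3.1, 21.0]
grip_width: 0.513
finger_force: 30.0
[466.25870464 -46.72759926  18.53482807] [ 3.14151145  0.00673489 -0.11513796] [-30.45479995   2.69502562  21.68788191] 30.00396877527237
```

View pics/w6c.png

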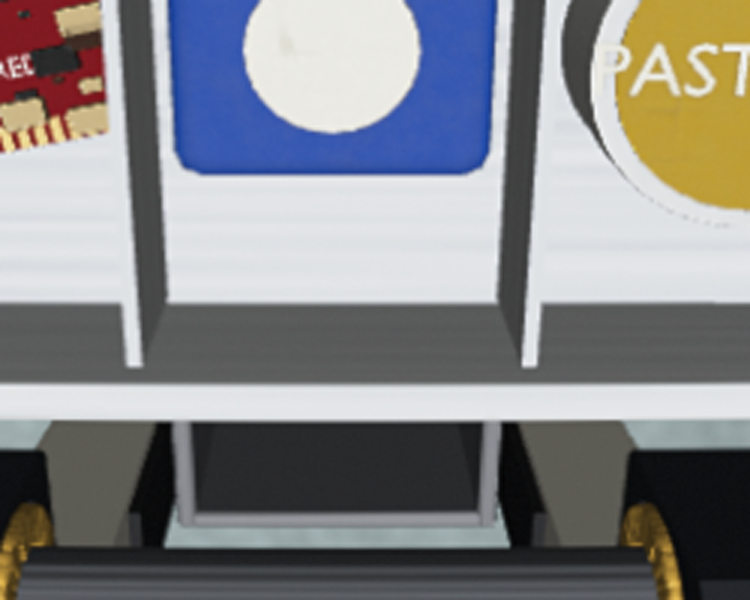

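The view shows the holder's body right up against the tray's front wall and square to it. The force rises steeply at rack x=468.5 (468.3–468.8 predicted), so it is on the lip. I'll relax the excess push slightly and check that it holds.

The manual's scale: shifts go in shares of 300 mm and turns go in shares of 4 rad. Converting my numbers, -0.8 mm / 300 = -0.0027, -0.5 mm / 300 = -0.0017.

```bash
python3 jog.py '[{"sx": -0.0013, "sz": -0.001}, {"sx": -0.0027, "sz": -0.0017}, {"sx": -0.0027, "sz": -0.0017}, {"sx": -0.0027, "sz": -0.0017}]'
python3 jog.py '[{}, {}, {}, {}, {}]'
```

```text
time_s: 16.43
ee_pos: [466.3, -46.7, 18.6]
eef_rot: [3.142, 0.004, -0.115]
force: [-16.0, 0.2, 6.3]
grip_width: 0.517
finger_force: 30.0
time_s: 16.85
ee_pos: [466.2, -46.7, 18.5]
eef_rot: [3.142, 0.005, -0.115]
force: [-16.7, 0.9, 6.5]
grip_width: 0.513
finger_force: 30.0
```

It is steady against the lip with 16 N of push, clearly more than the spring's 6 N, so I'm handing the job in.

```bash
python3 -c "
from cell import robot, cams, readout
print(robot.close_job())"
```

```text
the job is handed in; nothing more can be done
None
```

I pressed the treadle to its stop, picked up the holder and pushed it home square against the lip, then handed the job in at about 17 s with it still gripped (30 N) and pressed home (16 N); the hand-in returned no verdict.

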